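# Press the wine tools back into their case

### The job

Put the wine-tool set back in its open case: lay the folded waiter's corkscrew and the horseshoe-shaped foil cutter each in the cutout of its own shape and press it fully home, flat on the floor of its cutout, without dropping it in. The order is up to you; leave the two corks and the bottle opener that lie beside the case where they are.

Things in the scene. Friction and masses are not known exactly. Their poses are not given: they have to be found in the camera images.
- corkscrew: Folded waiter's corkscrew lying flat: dark wood handle, steel lever and worm along one side, wider steel head. 118 mm long (x), 18 thick (z), 100 g. Origin: middle of its underside; +x points along it to the head, z up. Sides parallel, 22 mm apart from x = -50 to +24 mm (grip it about the middle, across y); head 28 mm wide from x = +30 to +52 mm; both ends rounded.
- corkscrew_head (a point): point on the corkscrew's underside, in the middle of its wide head, 50 mm from the origin along +x
- foil_cutter: Foil cutter lying flat: rigid black plastic horseshoe with small steel wheels. 64 mm long (x), 48 wide (y), 18 thick (z), 60 g. Origin: middle of its underside. Two 12 mm wide arms point to +x, the 24 mm gap between them open from x = -2 to +32 mm; rounded back at -x. Outer sides parallel, 48 mm apart, from x = -14 to +31 mm (grip across y, about x = 0).
- cutter_tips (a point): point in the plane of the foil cutter's underside, midway between the ends of its arms, 28 mm from the origin along +x
- case: Black wine-tool case opened flat, standing fast. The near half (172 x 292 mm, rim 30 mm high) holds a rigid grey insert, its top 28 mm above the worktop; the empty lid half lies beyond. Origin: on the worktop under the insert's middle; +x to the lid half, y along the case's length, z up. Two cutouts are empty: corkscrew-shaped at y = -90 mm, horseshoe-shaped at x = -30, y = +20 mm.
- stopper (a point): middle of a bottle stopper already pressed into the case and fixed there: 102 mm long in the case's x, 35 mm dia., its top 43 mm above the worktop
- pourer (a point): middle of a pourer already pressed into the case and fixed there: 98 mm long in the case's y, 27 mm dia., its top 34 mm above the worktop
- corkscrew_seat (a point): Middle of the floor of the corkscrew's cutout, axes as the case's. Home: the corkscrew's origin is here, its +x along the case's +x. Floor 16 mm below the insert's top (12 above the worktop): the tool stands 2 mm proud; 2 mm of room all round. Finger recesses on both sides: x = -24 to +22 mm, out to 38 mm from the centre line, their floor 7 mm below the cutout's; fingers fit beside the tool.
- corkscrew_seat_head (a point): Place of the corkscrew's head point when home, 50 mm along +x from the seat. Sprung wedge ribs on both long walls at x = -40 and +41 mm from the seat stand 1.2 mm into the tool's width at the bottom: it drops in some 7 mm freely, then needs a push down of about 6 to 15 N until it stops on the floor. Its weight alone does not seat it; friction then keeps it there.
- cutter_seat (a point): Middle of the floor of the foil cutter's cutout, axes as the case's. Home: the cutter's origin is here, its +x along the case's +x, a 19 mm wide tongue of the insert between its arms. Floor 16 mm below the insert's top (12 above the worktop): it stands 2 mm proud; 2 mm of room all round. Finger recesses on both sides: x = -24 to +20 mm, out to 52 mm from the centre line, floor 7 mm below the cutout's.
- cutter_seat_tips (a point): Place of the point between the cutter's arm ends when home, 28 mm along +x from the seat. Sprung wedge ribs, two at the arm ends and two behind the rounded back, stand 1.2 mm into the tool's length at the bottom: it drops in some 7 mm freely, then needs a push down of about 6 to 15 N until it stops on the floor. Its weight alone does not seat it; friction then keeps it.
- bottle_opener: Bystander, loose: flat steel crown-cap bottle opener lying on the worktop, 110 mm long with a 36 mm ring at its +x end, 10 mm high; it has no place in the case. Origin: underside, 42 mm from the ring end.
- cork: Bystander, loose: plain wine cork standing upright, 24 mm dia., 45 mm high. Origin: middle of its underside.
- sparkling_cork: Bystander, loose: mushroom-headed cork standing upright, 33 mm dia., 46 mm high. Origin: middle of its underside.
There are look-alikes about, which are no part of the job. What is shaped like the corkscrew but blue is not meant.

How it is judged:
By the outcome, as a careful person would: the job done as asked, in the order asked, and still so for the second after the job is handed in, with the robot touching nothing.
It also fails if it takes over 72 s, if anything falls off the work surface, if the arm or the gripper's body presses on something with over 40 N, if the wrist force passes 120 N, or if a joint passes its speed limit or range.

### The arm

A 7-joint arm with a two-finger parallel gripper is mounted at the origin on the work surface. World frame = base frame: x ahead of the robot, y to its left, z up, the work surface at z = 0. Lengths are in m, angles in rad, forces in N, time in s.
With the tool pointing down it reaches from about 0.4 to 0.875 m from the base axis. Payload 6.5 kg.
Tool frame: the origin (TCP) lies at the very end of the fingers, on their centre line; the grasp point (between the pads) lies 19 mm behind it; z points along the fingers, y is the direction in which the jaws open and shut (so a half turn about z gives the same grasp; the last joint's range is limited). The gripper opens to 85 mm and grips with 20 to 120 N. Pads are 22 mm wide; open, the fingers measure 114 mm over their backs; the gripper's body (76 mm by 85 mm) begins 54 mm behind the grasp point. The pads swing forward as they close: fully open they stand 13 mm farther back than shut.
Start: joints at [-0.066, 0.536, -0.004, 1.538, 0.003, 1.067, -0.071], TCP at [0.65, 0, 0.231] pointing down, gripper open.
Joint ranges: [-2.7, 2.7], [-0.37, 2.16], [-1.27, 1.26], [0.24, 2.4], [-1.31, 4.45], [0.19, 1.91], [-2.76, 2.76]. Speed limits (rad/s): [2.39, 2.39, 3.14, 3.14, 3.14, 3.14, 3.14].

### API

Orientations are given as a 3x3 rotation matrix whose columns are the frame's x, y, z axes.
In Python, from rig import * gives the robot as it stands. Calls block until the motion is done:
- movep(position, orientation): joint-space move of the TCP to a pose.
- move_straight(position, vel=0.15, orientation=None, force_limit=None): straight line of the TCP; orientation=None keeps the orientation; vel is the mean speed in m/s. With force_limit (N) it stops when the force on the tool has changed by that much, and returns True; else False.
- move_j(angles): joint-space move.
- ungrasp() and grasp(): open the fingers fully, or close them until they stop; the grip force is fixed at half the most.
- dwell(seconds).
- inverse_kinematics(position, orientation): joint angles nearest the present ones, or None.
- observe(): the state.
- get_image(name): name is "scene" or "side" or "wrist"; returns a dict with "image" (420x560x3 uint8, blue, green, red), "vertical_fov" (degrees; the focal length in pixels is half the picture's height over the tangent of half this angle, whatever the lens; pixels are square), "cx", "cy" (the principal point, pixels), "T" (4x4, takes a point from camera to world coordinates); the wrist camera has in their place "T_tool_cam" (4x4, takes a point from camera to tool coordinates, whose origin is the TCP and whose axes are the flange's). Camera axes: x right, y down, z forward; pixel columns grow to the right and rows downward; lengths in m; the calibration is good to about 2 mm. A picture is of the moment at which its call begins: read the wrist's pose just before it. There is no depth.
A pose or a line that the arm cannot do raises MotionError and nothing moves.
- sign_off(): hands the job in, once; it reports no verdict.
The state is a dict: "t": time; "qpos": joint angles; "joint_vel": joint speeds; "effort": joint torques, N m; "position": TCP position; "eef_rot": TCP orientation; "force": force on the tool from outside, world axes, zero at the start; "ft_torque": the same for the moment, N m; "gripper_width": finger opening in m.
Only numpy, scipy, OpenCV 4.12 (cv2) and the standard library are available. Lean on these libraries where they do the work, as an engineer would, in place of code of your own. Each camera call takes 0.05 s, during which the arm holds its last target.

## Working session

There is one attempt and no reset: what is moved stays moved. The work goes in short steps, each a Python script; the robot and the scene stay as the last script left them, time stands still between calls to the robot, and variables do not carry over. Pictures are saved under pics/ and viewed, and the job is handed in when it is done.

```bash
mkdir -p pics; ls; python3 - <<'E'
from rig import *
import cv2
s=observe(); print(s['t'],s['position'],s['eef_rot'])
for n in ["scene","side","wrist"]:
    d=get_image(n); cv2.imwrite(f"pics/{n}0.png",d["image"])
    print(n,d["vertical_fov"],d["cx"],d["cy"],d.get("T",d.get("T_tool_cam")))
E
```

```text
pics
0.0 [ 6.49369920e-01 -5.33760691e-05  2.30405347e-01] [[-3.67792814e-05  9.99998445e-01 -1.76335039e-03]
 [ 9.99999986e-01  3.64912981e-05 -1.63347881e-04]
 [-1.63283280e-04 -1.76335637e-03 -9.99998432e-01]]
scene 49.21365442034572 282.74270573550695 204.17686822236342 [[-0.15183248  0.64842352 -0.74598514  1.36927005]
 [ 0.98839866  0.10256253 -0.11202242  0.0305026 ]
 [ 0.00387215 -0.75433935 -0.65647326  0.83690665]
 [ 0.          0.          0.          1.        ]]
side 43.16158334999835 278.18846857828225 214.57817148522273 [[ 0.88591341 -0.31969465  0.33608446 -0.05309354]
 [-0.46339319 -0.64215737  0.61065593 -1.00225304]
 [ 0.02059568 -0.69672752 -0.71704015  1.13699469]
 [ 0.          0.          0.          1.        ]]
wrist 63.73855404876677 279.4359220291898 209.67685607065803 [[ 4.26737735e-04 -9.61849125e-01 -2.73580115e-01  6.92516210e-02]
 [ 9.99999610e-01  6.21992017e-04 -6.26964092e-04  4.01044940e-04]
 [ 7.73209510e-04 -2.73579741e-01  9.61849015e-01 -1.43719160e-01]
 [ 0.00000000e+00  0.00000000e+00  0.00000000e+00  1.00000000e+00]]
```

View pics/scene0.png

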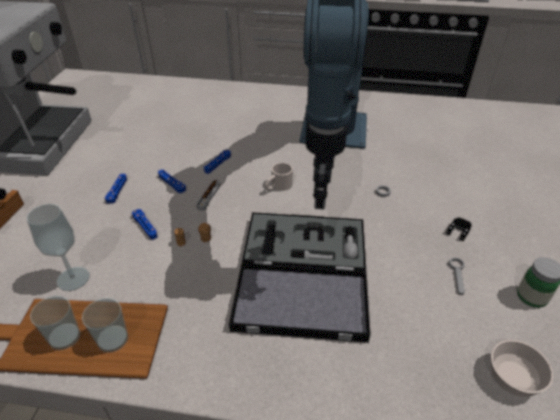

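View pics/side0.png

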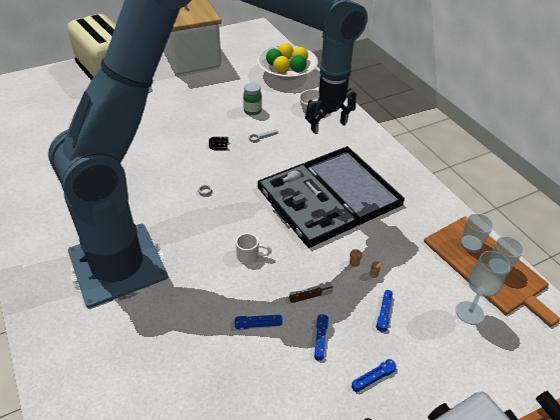

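View pics/wrist0.png

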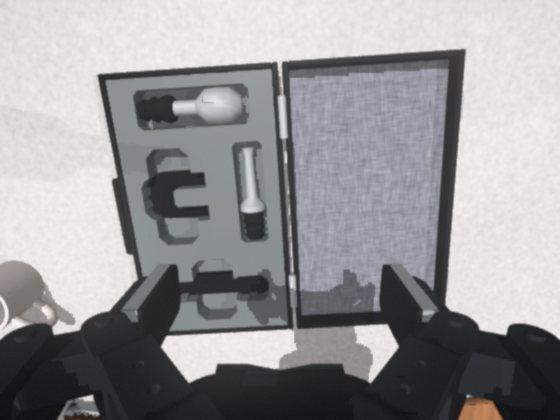

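Candidates for the corkscrew: four blue ones at scene (117,187), (171,180), (217,161), (145,223), and one dark wood and steel piece at scene (207,193) / side (311,293). Only the last has the wood handle. The foil cutter is the black horseshoe at scene (458,228) / side (219,143). The ring at (383,190) isn't a horseshoe. I'll confirm both in enlarged crops and compute rough positions.

```bash
cat > h.py <<'E'
import numpy as np, cv2
def cast(d,uv,z,T=None):
    im=d["image"]; f=im.shape[0]/2/np.tan(np.radians(d["vertical_fov"])/2)
    T=d["T"] if T is None else T
    uv=np.atleast_2d(uv).astype(float)
    r=np.c_[(uv[:,0]-d["cx"])/f,(uv[:,1]-d["cy"])/f,np.ones(len(uv))]@T[:3,:3].T
    o=T[:3,3]; k=(z-o[2])/r[:,2]
    return o+r*k[:,None]
def wristT(s,d):
    W=np.eye(4); W[:3,:3]=s["eef_rot"]; W[:3,3]=s["position"]
    return W@d["T_tool_cam"]
def project(d,P,T):
    f=d["image"].shape[0]/2/np.tan(np.radians(d["vertical_fov"])/2)
    c=(np.atleast_2d(P)-T[:3,3])@T[:3,:3]
    return np.c_[c[:,0]/c[:,2]*f+d["cx"],c[:,1]/c[:,2]*f+d["cy"]]
E
python3 - <<'E'
from rig import *
from h import *
S=get_image("scene");D=get_image("side")
for n,a,b in [("cs",(207,193),(311,293)),("fc",(458,228),(219,143)),("opener",(457,275),(265,136)),("cork",(180,243),(376,275)),("spark",(205,238),(355,264))]:
    print(n,cast(S,a,.012),cast(D,b,.012))
A=lambda d,u,v,r:cv2.resize(d["image"][v-r:v+r,u-r:u+r],(390,390),interpolation=cv2.INTER_CUBIC)
cv2.imwrite("pics/crops.png",np.vstack([np.hstack([A(S,207,193,25),A(D,311,293,35)]),np.hstack([A(S,458,235,25),A(D,219,143,25)])])[::1])
i=cv2.imread("pics/crops.png");cv2.imwrite("pics/crops.png",cv2.resize(i,(590,590)))
E
```

```text
cs [[ 0.41781756 -0.32825988  0.012     ]] [[ 0.4190845  -0.33281258  0.012     ]]
fc [[0.45388122 0.35263326 0.012     ]] [[0.45133626 0.34487481 0.012     ]]
opener [[0.61704752 0.32928174 0.012     ]] [[0.6085991  0.31091807 0.012     ]]
cork [[ 0.61773146 -0.34100534  0.012     ]] [[ 0.60400495 -0.3603574   0.012     ]]
spark [[ 0.59107257 -0.2843302   0.012     ]] [[ 0.57445149 -0.30344388  0.012     ]]
```

View pics/crops.png

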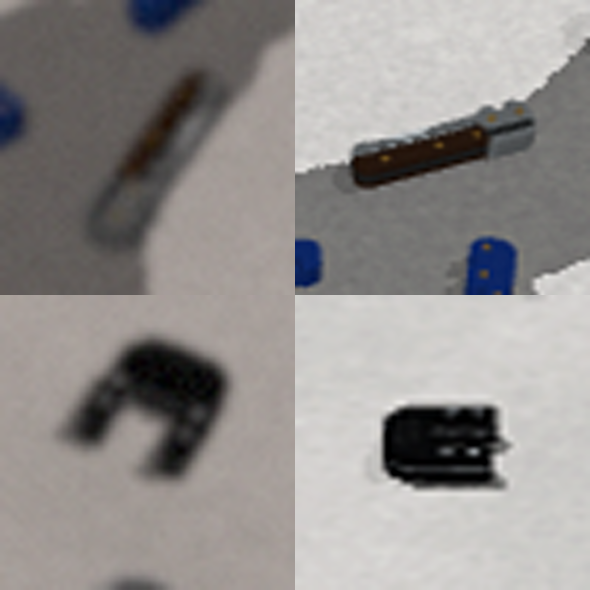

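Confirmed: the wood and steel corkscrew and the horseshoe cutter are the targets. Next I'll measure the case with the wrist camera, moving slightly to get an unobstructed view.

```bash
python3 - <<'E'
from rig import *
from h import *
s=observe();d=get_image("wrist");T=wristT(s,d)
print(cast(d,[(100,75),(277,64),(290,328),(178,195)],.03,T).round(4))
c=cast(d,(195,200),.028,T)[0]
R=np.array([[0,1,0],[1,0,0],[0,0,-1.]])
movep([c[0]+.02,c[1]+.075,.28],R)
s=observe();d=get_image("wrist");T=wristT(s,d)
np.savez("case1.npz",img=d["image"],T=T)
cv2.imwrite("pics/case1.png",cv2.resize(d["image"],(800,600),interpolation=cv2.INTER_CUBIC)); print(s["t"],s["position"])
E
```

```text
[[ 0.4786  0.1046  0.03  ]
 [ 0.6474  0.1143  0.03  ]
 [ 0.6623 -0.1737  0.03  ]
 [ 0.5434 -0.0129  0.03  ]]
0.7917 [0.58025963 0.05663756 0.28070891]
```

View pics/case1.png

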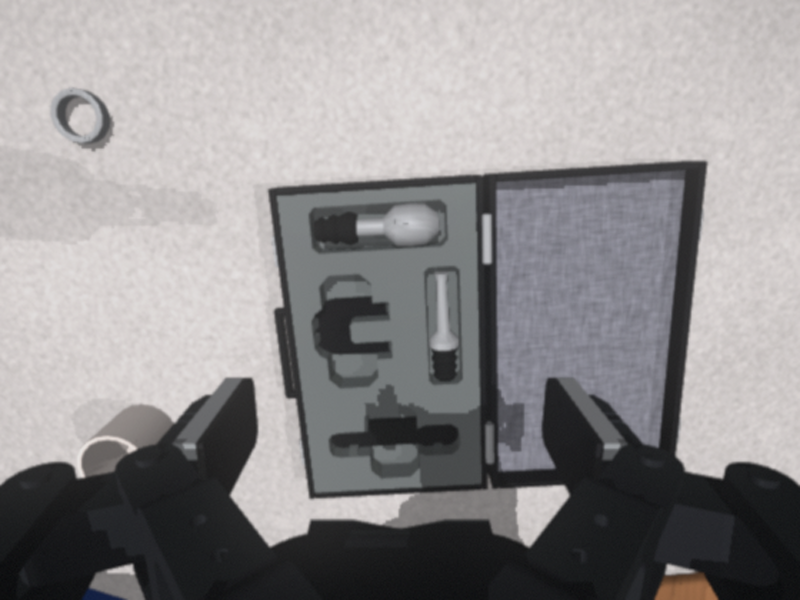

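The near half shows clearly, with its rim corners at about (271,188), (480,177), (488,487) and (311,496) in the 800 px picture. The black horseshoe cutout is near (350,328) and the corkscrew cutout near (395,437). Next I'll fit the lines.

```bash
python3 - <<'E'
from rig import *
from h import *
d=get_image("wrist");z=np.load("case1.npz");im=z["img"];T=z["T"]; d["image"]=im
g=cv2.cvtColor(im,cv2.COLOR_BGR2GRAY).astype(float)
k=.7
C=np.array([(271,188),(480,177),(488,487),(311,496)])*k
# subpixel edges: scan along inward normal; outer edge bright->dark, inner edge dark->grey
from scipy.ndimage import map_coordinates, gaussian_filter
gs=gaussian_filter(g,.7)
cen=C.mean(0); L={}
for i,n in enumerate(["top(+y)","right(+x)","bot(-y)","left(-x)"]):
    a,b=C[i],C[(i+1)%4]; t=(b-a)/np.linalg.norm(b-a); nn=np.array([-t[1],t[0]])
    if nn@(cen-a)<0: nn=-nn
    outs=[];inn=[]
    for f in np.linspace(.08,.92,50):
        p=a+f*(b-a); s=np.arange(-5,12,.1); q=p+s[:,None]*nn
        v=map_coordinates(gs,[q[:,1],q[:,0]],order=1); dv=np.gradient(v,.1)
        o=np.argmin(np.where(s<4,dv,0)); m=np.argmax(np.where(s>s[o],dv,-1))
        outs.append(q[o]); inn.append(q[m])
    for nm,P,h in(("out",outs,.03),("in",inn,.028)):
        W=cast(d,np.array(P),h,T)[:,:2].astype(np.float32)
        vx,vy,x,y=cv2.fitLine(W,cv2.DIST_HUBER,0,.0005,.001).ravel()
        r=(W-[x,y])@np.array([-vy,vx]); ang=np.degrees(np.arctan2(vy,vx))
        L[n,nm]=(vx,vy,x,y); print(n,nm,"ang %.2f"%ang,"pt",round(x,4),round(y,4),"mad mm %.2f"%(np.median(abs(r))*1000))
def X(l,m):
    A=np.array([[l[0],-m[0]],[l[1],-m[1]]]);t=np.linalg.solve(A,[m[2]-l[2],m[3]-l[3]]);return np.array([l[2]+t[0]*l[0],l[3]+t[0]*l[1]])
for nm in("out","in"):
    N=["top(+y)","right(+x)","bot(-y)","left(-x)"]
    c=np.array([X(L[N[i],nm],L[N[i-1],nm]) for i in range(4)])
    print(nm,c.round(4).tolist(),"mean",c.mean(0),"sides",np.linalg.norm(c-np.roll(c,-1,0),axis=1))
E
```

```text
top(+y) out ang 3.49 pt 0.54 0.1109 mad mm 0.29
top(+y) in ang 3.75 pt 0.5618 0.1053 mad mm 0.21
right(+x) out ang -86.00 pt 0.6601 -0.037 mad mm 2.21
right(+x) in ang -86.31 pt 0.6496 -0.0196 mad mm 0.23
bot(-y) out ang 3.82 pt 0.5607 -0.1809 mad mm 0.32
bot(-y) in ang 3.77 pt 0.5811 -0.1747 mad mm 0.38
left(-x) out ang -86.29 pt 0.4833 -0.0179 mad mm 0.17
left(-x) in ang -86.39 pt 0.4897 -0.0285 mad mm 0.18
out [[0.47519999742507935, 0.10700000077486038], [0.6492999792098999, 0.11760000139474869], [0.6696000099182129, -0.1737000048160553], [0.49410000443458557, -0.18539999425411224]] mean [ 0.5720542 -0.0336208] sides [0.17436425 0.29196358 0.17586099 0.2929685 ]
in [[0.48159998655319214, 0.10010000318288803], [0.6412000060081482, 0.11050000041723251], [0.6593000292778015, -0.16949999332427979], [0.4991999864578247, -0.1800999939441681]] mean [ 0.57032675 -0.03475518] sides [0.16000676 0.2806265  0.16037822 0.28070822]
```

Size check: 160 x 280.6 mm for the insert, 174 x 292 outer, yaw 3.7°, which is consistent. I'll look again with the wrist turned ±90° to average out the camera's calibration offset.

```bash
cat >> h.py <<'E'
from scipy.ndimage import map_coordinates, gaussian_filter
def down(a):  # tool x-axis direction at angle a in world, pointing down
    c,s=np.cos(a),np.sin(a); return np.array([[c,s,0],[s,-c,0],[0,0,-1.]])
def insert_fit(d,T,c,yaw,span=(.1,.9)):
    gs=gaussian_filter(cv2.cvtColor(d["image"],cv2.COLOR_BGR2GRAY).astype(float),.7)
    R=np.array([[np.cos(yaw),-np.sin(yaw)],[np.sin(yaw),np.cos(yaw)]])
    hx,hy=.080,.140; loc=np.array([(-hx,hy),(hx,hy),(hx,-hy),(-hx,-hy)])
    out=[]
    for i in range(4):
        a,b=loc[i],loc[(i+1)%4]; n=-(a+b)/2; n=n/np.linalg.norm(n); P=[];keep=[]
        s=np.arange(-.0045,.0045,.0002)
        for f in np.linspace(*span,60):
            q=(a+f*(b-a))+s[:,None]*n; w=np.c_[q@R.T+c,np.full(len(s),.028)]
            uv=project(d,w,T)
            if uv.min()<2 or uv[:,0].max()>557 or uv[:,1].max()>417: continue
            v=map_coordinates(gs,[uv[:,1],uv[:,0]],order=1); dv=np.gradient(v)
            m=np.argmax(dv)
            if v.max()-v.min()<20: continue
            P.append(w[m,:2])
        if len(P)<15: out.append(None); continue
        vx,vy,x,y=cv2.fitLine(np.float32(P),cv2.DIST_HUBER,0,.0005,.0001).ravel()
        p=(np.array([x,y])-c)@R   # local position of the line
        l=np.array([vx,vy])@R
        ang=np.degrees(np.arctan2(l[1],l[0])); ang=(ang-(0 if i%2==0 else 90)+90)%180-90
        # position at local mid
        off=p[1]-l[1]/l[0]*p[0] if i%2==0 else p[0]-l[0]/l[1]*p[1]
        out.append((off,ang,len(P)))
    return out
E
python3 - <<'E'
from rig import *
from h import *
c=np.array([.5703,-.0348]);yaw=np.radians(3.7)
s=observe();d=get_image("wrist");print([np.round(o,4).tolist() if o else None for o in insert_fit(d,wristT(s,d),c,yaw)])
for k,a in (("b",0),("c",np.pi)):
    u=np.array([np.cos(a),np.sin(a)]); p=c+.04*u
    movep([p[0],p[1],.28],down(a))
    s=observe();d=get_image("wrist");T=wristT(s,d)
    print(s["t"],s["qpos"][6],[np.round(o,4).tolist() if o else None for o in insert_fit(d,T,c,yaw)])
    cv2.imwrite(f"pics/case_{k}.png",d["image"])
E
python3 -c "
import cv2,numpy as np
cv2.imwrite('pics/case_bc.png',cv2.resize(np.hstack([cv2.imread('pics/case_%s.png'%k) for k in 'bc']),(800,300)))"
```

```text
[[0.1403, -0.0403, 60.0], [0.0801, -0.0692, 60.0], [-0.1401, 0.0043, 60.0], [-0.0801, -0.0353, 60.0]]
2.1167 -1.4653238961844801 [[0.1407, -0.0328, 60.0], [0.0801, 0.0036, 60.0], [-0.1399, -0.0239, 60.0], [-0.08, 0.085, 60.0]]
4.675 1.494568924710586 [[0.1409, -0.2438, 60.0], [0.0801, -0.0108, 60.0], [-0.1398, -0.0956, 60.0], [-0.0801, 0.0236, 60.0]]
```

View pics/case_bc.png

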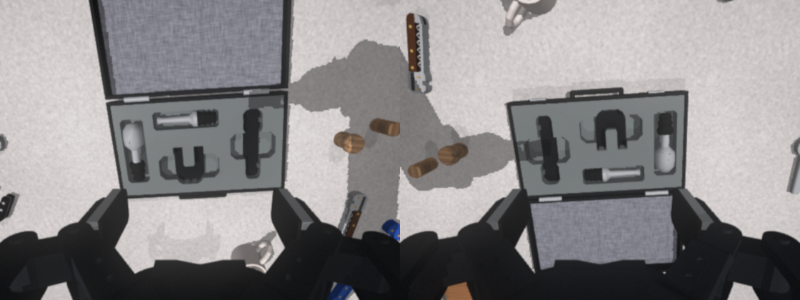

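The three views agree within 0.5 mm. The case is at (0.5703, -0.0344) with yaw 3.68°. Next is a view over the corkscrew.

```bash
python3 - <<'E'
from rig import *
from h import *
movep([.43,-.29,.17],down(np.pi/2))
s=observe();d=get_image("wrist");T=wristT(s,d)
np.savez("cs1.npz",img=d["image"],T=T)
cv2.imwrite("pics/cs1.png",cv2.resize(d["image"],(800,600),interpolation=cv2.INTER_CUBIC)); print(s["t"],s["position"],s["force"])
E
```

```text
5.8583 [ 0.4311799  -0.28900966  0.17031912] [ 0.03041558  0.77354539 -0.02473508]
```

View pics/cs1.png

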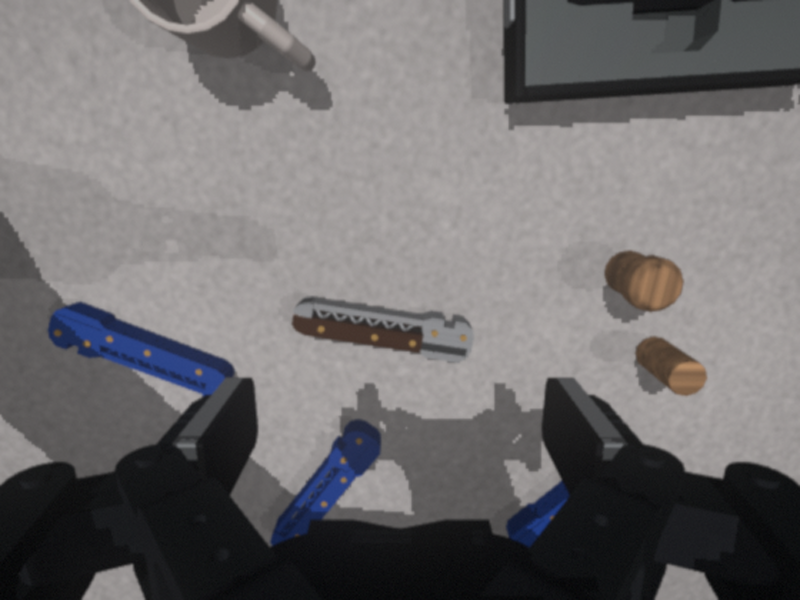

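The corkscrew lies from (293,318), the tail, to (472,338), the head, with the blue ones well apart. I'll enlarge it for its outline.

```bash
python3 - <<'E'
import cv2,numpy as np
im=np.load("cs1.npz")["img"]; x0,y0=195,200
c=im[y0:y0+60,x0:x0+145]
b=cv2.resize(c,None,fx=5.5,fy=5.5,interpolation=cv2.INTER_CUBIC)
lab=cv2.cvtColor(c,cv2.COLOR_BGR2LAB).astype(float)
bg=np.median(lab.reshape(-1,3),0); D=np.linalg.norm(lab-bg,axis=2)
m=((D>22)*255).astype(np.uint8)
m=cv2.morphologyEx(m,cv2.MORPH_CLOSE,np.ones((5,5)))
print(bg)
cv2.imwrite("pics/csz.png",np.vstack([b,cv2.cvtColor(cv2.resize(m,(b.shape[1],b.shape[0]),interpolation=0),8)])[:600] if False else cv2.resize(np.vstack([b,cv2.cvtColor(cv2.resize(m,(b.shape[1],b.shape[0]),interpolation=0),cv2.COLOR_GRAY2BGR)]),(720,596)))
E
```

```text
[161. 129. 129.]
```

View pics/csz.png

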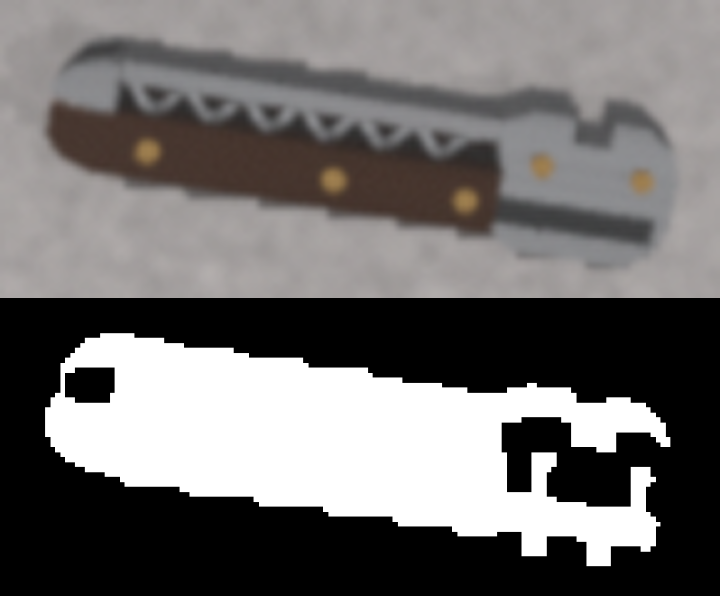

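```bash
python3 - <<'E'
from rig import *
from h import *
d=get_image("wrist");z=np.load("cs1.npz");T=z["T"]
q=lambda p:np.array(p)/4.966+[195,200]-.5+.1
f=lambda p,h:cast(d,q(p),h,T)[:,:2]
U=f([(125,57),(490,106)],.018);L=f([(125,178),(490,233)],.018);B=f([(125,39),(480,96)],0);E=f([(48,128),(677,188)],.018)
print("U",U,"L",L,"B",B,"E",E)
for X in(U,L,B): v=X[1]-X[0];print(np.degrees(np.arctan2(v[1],v[0])))
vU=(U[1]-U[0]);vL=L[1]-L[0];a=np.mean([np.arctan2(v[1],v[0]) for v in(vU,vL,B[1]-B[0])])
u=np.array([np.cos(a),np.sin(a)]);n=np.array([-u[1],u[0]])
print("width",(U-L.mean(0))@n,(B-L.mean(0))@n,"len",(E[1]-E[0])@u)
o=u*(E@u).mean()+n*((U@n).mean()+(L@n).mean())/2
o2=u*(E@u).mean()+n*((B@n).mean()+(L@n).mean())/2
print("origin",o,o2,"yaw",np.degrees(a))
E
```

```text
U [[ 0.37718079 -0.30542428]
 [ 0.44436744 -0.31462648]] L [[ 0.37612907 -0.3290449 ]
 [ 0.44474377 -0.33986246]] B [[ 0.37405841 -0.3069893 ]
 [ 0.44317544 -0.31833937]] E [[ 0.36225389 -0.31921733]
 [ 0.47974158 -0.33066646]]
-7.798974961873211
-8.95931913939526
-9.325607441302838
width [0.0236686  0.02472864] [0.02164956 0.02087823] len 0.11786826834308588
origin [ 0.42116406 -0.32385424] [ 0.42094225 -0.32530474] yaw -8.69463384752377
```

Length 117.9 mm, width about 22 mm, yaw about -8.9°, origin about (0.421, -0.325), which fits. A blue look-alike's head at (362,435) in the picture is near where the open finger would go, so I'll check the clearance before choosing the grip point.

```bash
python3 - <<'E'
from rig import *
from h import *
d=get_image("wrist");z=np.load("cs1.npz");T=z["T"];im=z["img"]
hsv=cv2.cvtColor(im,cv2.COLOR_BGR2HSV)
m=cv2.inRange(hsv,(105,120,40),(130,255,255))
ys,xs=np.nonzero(m); P=np.c_[xs,ys]; P=P[(P[:,0]>185)&(P[:,0]<280)]
o=np.array([.4211,-.3248]);a=np.radians(-8.9);R=np.array([[np.cos(a),-np.sin(a)],[np.sin(a),np.cos(a)]])
for h in(.018,0):
    W=(cast(d,P,h,T)[:,:2]-o)@R
    for lo in range(-35,40,5):
        k=W[(W[:,0]*1e3>=lo)&(W[:,0]*1e3<lo+5)]
        if len(k):print(h,lo,"max y mm",(k[:,1].max()*1e3).round(1))
for x in(0,.008):
    p=o+R@[x,0]
    for aa in(a,a+np.pi): print(x,inverse_kinematics([p[0],p[1],.01],down(aa)))
E
```

```text
0.018 -35 max y mm -112.1
0.018 -30 max y mm -101.9
0.018 -25 max y mm -86.1
0.018 -20 max y mm -83.0
0.018 -15 max y mm -76.6
0.018 -10 max y mm -75.0
0.018 -5 max y mm -75.3
0.018 0 max y mm -77.1
0.018 5 max y mm -79.6
0 -35 max y mm -121.3
0 -30 max y mm -113.1
0 -25 max y mm -96.3
0 -20 max y mm -92.0
0 -15 max y mm -87.6
0 -10 max y mm -85.9
0 -5 max y mm -86.3
0 0 max y mm -88.1
0 5 max y mm -88.6
0 10 max y mm -98.8
0 [ 0.2393622   0.73860887  0.43665659  1.98413159 -0.58265215  0.54388505
 -0.64104392]
0 [ 0.66342686  0.6886792  -0.11704604  1.95888105  0.15472473  0.50245478
  1.85250069]
0.008 [ 0.23237474  0.74676837  0.44063577  1.96626828 -0.58171632  0.55539671
 -0.65102893]
0.008 [ 0.65779565  0.69596949 -0.11827177  1.94078326  0.15464433  0.51340727
  1.84735233]
```

Clearance is at least 18 mm, so that's fine. I'll grip across the middle with the TCP 8 mm above the tool's underside, so the fingertips stay above the insert when I release at the ribs.

```bash
cat >> h.py <<'E'
def go(p,R=None,vel=.15,fl=None):
    from rig import move_straight,observe
    r=move_straight(list(p),vel=vel,orientation=R,force_limit=fl); s=observe()
    print("t %.2f"%s["t"],"pos",s["position"].round(4) if hasattr(s["position"],"round") else s["position"],"F",np.round(s["force"],1),"w %.4f"%s["gripper_width"],r); return s
E
python3 - <<'E'
from rig import *
from h import *
o=np.array([.4211,-.3248]);a=np.radians(-8.9)+np.pi
R=down(a)
movep([o[0],o[1],.09],R)
s=observe();print(s["t"],s["position"])
dwell(.2);s=observe();print(s["t"],s["position"],s["eef_rot"].round(3).tolist())
go([o[0],o[1],.008],vel=.08); 
dwell(.2);s=observe();print(s["position"])
cv2.imwrite("pics/side1.png",cv2.resize(get_image("side")["image"][230:360,240:400],(800,650))[:600])
E
```

```text
7.1833 [ 0.42148543 -0.32468281  0.09025806]
7.3833 [ 0.42142468 -0.32467732  0.0902798 ] [[-0.988, 0.155, 0.0], [0.155, 0.988, -0.0], [-0.0, -0.0, -1.0]]
t 8.56 pos [ 0.4215 -0.3251  0.0085] F [-0.3  0.5 -0. ] w 0.0855 False
[ 0.42136587 -0.32498433  0.00842774]
```

View pics/side1.png

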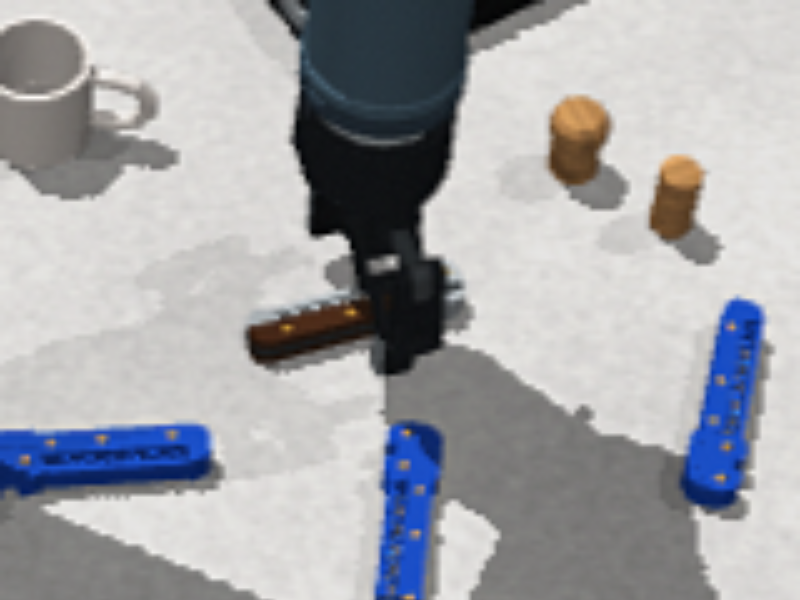

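The fingers straddle the corkscrew and are clear of the blue tool. Next I grasp it, lift a little, and check its position in the hand.

```bash
python3 - <<'E'
from rig import *
from h import *
grasp(); s=observe();print(s["t"],s["gripper_width"],s["position"],s["force"])
go([s["position"][0],s["position"][1],.10],vel=.12)
s=observe();d=get_image("wrist");np.savez("held1.npz",img=d["image"],T=wristT(s,d),pos=s["position"],R=s["eef_rot"])
cv2.imwrite("pics/held1.png",cv2.resize(d["image"],(800,600),interpolation=cv2.INTER_CUBIC))
cv2.imwrite("pics/side2.png",cv2.resize(get_image("side")["image"][200:330,240:400],(800,650))[:600])
E
```

```text
9.4167 0.020018489112589365 [ 0.42118997 -0.32485563  0.00824189] [-0.17343974  0.96941955  4.82633739]
t 10.33 pos [ 0.4206 -0.3245  0.0993] F [-0.2 -0.2 -1.1] w 0.0197 False
```

View pics/held1.png

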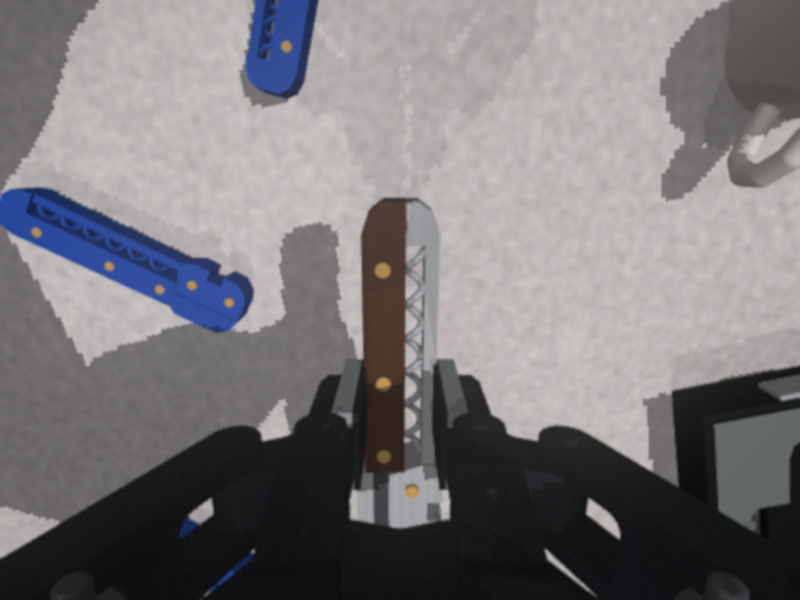

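View pics/side2.png

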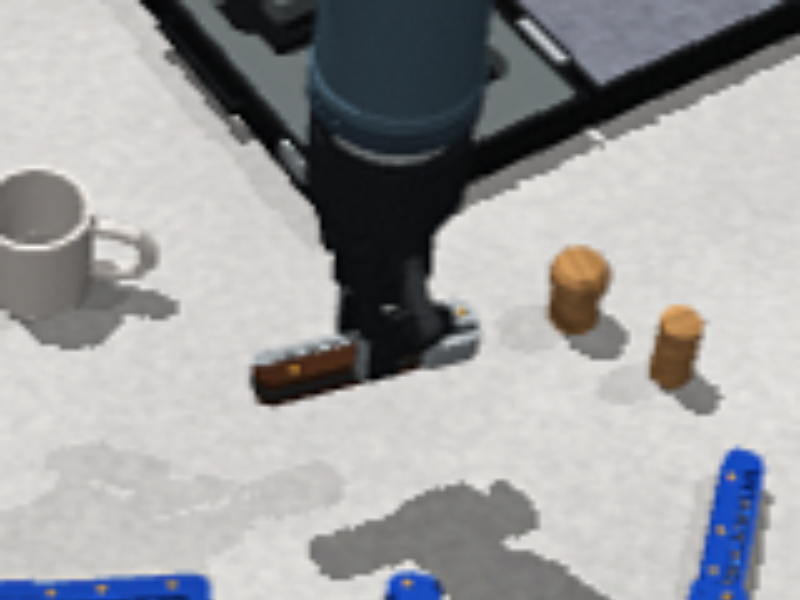

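The corkscrew is held straight, with its tail end at (405,200) and its brown side to the left. Next I compute its offset along the fingers.

```bash
python3 - <<'E'
from rig import *
from h import *
d=get_image("wrist");z=np.load("held1.npz");T=z["T"];p=z["pos"];R=z["R"]
zt=p[2]-.0083+.018
for uv,h in[((405,203),zt),((405,198),zt-.018),((362,330),zt),((437,330),zt)]:
    w=cast(d,np.array(uv)*.7-.15,h,T)[0]; print(uv,((w-p)@R*1e3).round(1))
E
```

```text
(405, 203) [58.4  1.4 -9.6]
(405, 198) [58.5  1.6  8.4]
(362, 330) [ 21.7 -11.1  -9.7]
(437, 330) [21.7 11.  -9.7]
```

```bash
python3 - <<'E'
from rig import *
from h import *
d=get_image("wrist");z=np.load("case1.npz");T=z["T"];im=z["img"]
c=np.array([.5703,-.0344]);y=np.radians(3.68);R=np.array([[np.cos(y),-np.sin(y)],[np.sin(y),np.cos(y)]])
# rectify insert top at 4 px/mm : x right -> case x, up -> case y
xs=np.arange(-80,80,.25)/1e3; ys=np.arange(145,-145,-.25)/1e3
X,Y=np.meshgrid(xs,ys); W=np.c_[np.c_[X.ravel(),Y.ravel()]@R.T+c,np.full(X.size,.028)]
uv=project(d,W,T).reshape(*X.shape,2).astype(np.float32)
o=cv2.remap(im,uv[...,0],uv[...,1],cv2.INTER_CUBIC)
for gx,gy,n in((0,-90,1),(-30,20,1)):
    u=int((gx+80)*4);v=int((145-gy)*4); cv2.drawMarker(o,(u,v),(0,0,255),0,40,1)
o[:, ::80]=o[:, ::80]//2+60
cr=np.hstack([o[380:640,:],o[800:1060,:]]) if 0 else np.vstack([o[390:650],o[810:1070]])
cv2.imwrite("pics/rect.png",cr)
E
```

```text
(no output)
```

View pics/rect.png

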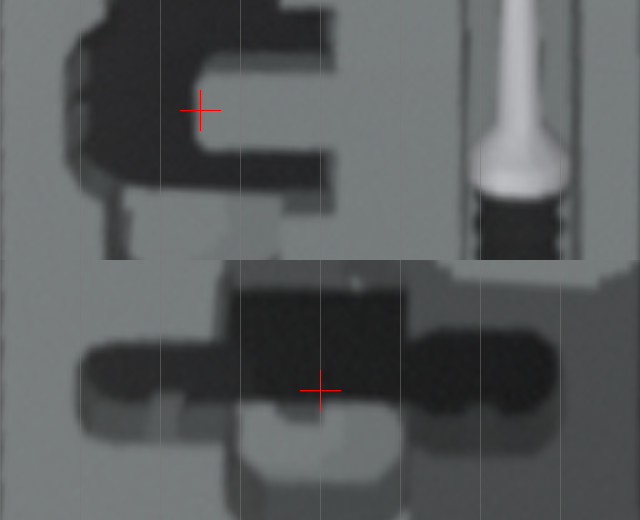

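The rectified insert shows both cutouts where the case frame predicts, within about 0.7 mm (red crosses at the seats). I'll carry the corkscrew over and hover.

```bash
cat >> h.py <<'E'
CC=np.array([.5703,-.0347]);YAW=np.radians(3.68)
def case(x,y):
    R=np.array([[np.cos(YAW),-np.sin(YAW)],[np.sin(YAW),np.cos(YAW)]]); return R@[x,y]+CC
def settle(p,tries=2,R=None):
    # correct the small standing error of the arm
    from rig import move_straight,observe,dwell
    p=np.array(p,float);cmd=p.copy()
    for _ in range(tries):
        move_straight(list(cmd),vel=.05,orientation=R); dwell(.1); e=p-observe()["position"]; cmd=cmd+e
    print("settled",(np.array(observe()["position"])-p).round(5)); return cmd
E
python3 - <<'E'
from rig import *
from h import *
p=case(-.0004,-.0902);R=down(YAW+np.pi)
s=observe(); go([s["position"][0],s["position"][1],.15],vel=.2)
movep([p[0],p[1],.12],R)
go([p[0],p[1],.05],R,vel=.1)
cmd=settle([p[0],p[1],.05],1,R); move_straight(list(cmd),vel=.05)
s=observe();print(s["t"],s["position"]-[*p,.05],s["eef_rot"].round(4).tolist(),s["qpos"])
d=get_image("wrist");np.savez("held2.npz",img=d["image"],T=wristT(s,d),pos=s["position"],R=s["eef_rot"],cmd=cmd)
cv2.imwrite("pics/held2.png",cv2.resize(d["image"],(800,600),interpolation=cv2.INTER_CUBIC))
cv2.imwrite("pics/side3.png",cv2.resize(get_image("side")["image"][130:260,240:400],(800,650))[:600])
E
```

```text
t 10.93 pos [ 0.421  -0.3247  0.1504] F [-1.   0.8 -1.3] w 0.0201 False
t 12.78 pos [ 0.5762 -0.1248  0.0505] F [ 0.3 -0.4 -0.5] w 0.0200 False
settled [ 2.0e-04 -4.0e-05  3.4e-04]
13.3833 [-2.77479404e-04  4.11094503e-05 -3.66173358e-04] [[-0.9979, -0.0642, -0.0001], [-0.0642, 0.9979, 0.0], [0.0001, 0.0, -1.0]] [ 0.28572301  0.69025788 -0.20190071  1.80216706  0.20715954  0.66983775
  1.60088131]
```

View pics/held2.png

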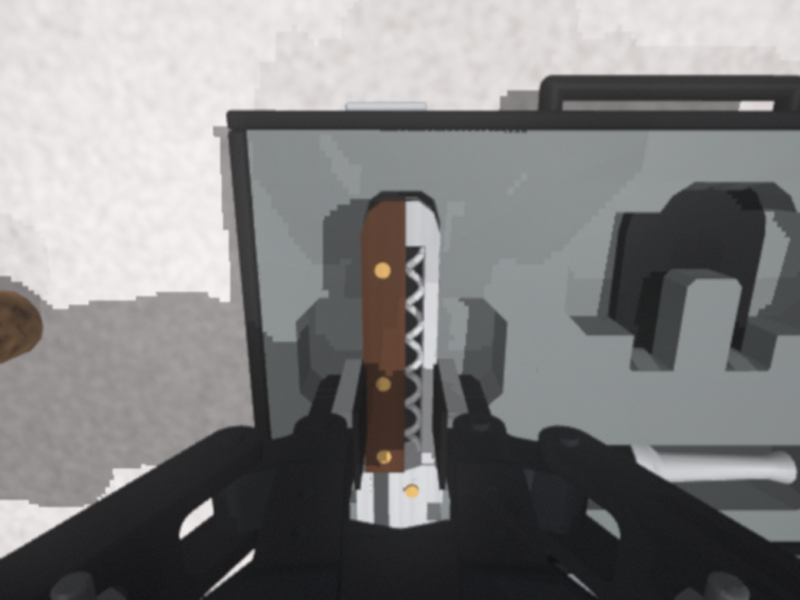

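View pics/side3.png

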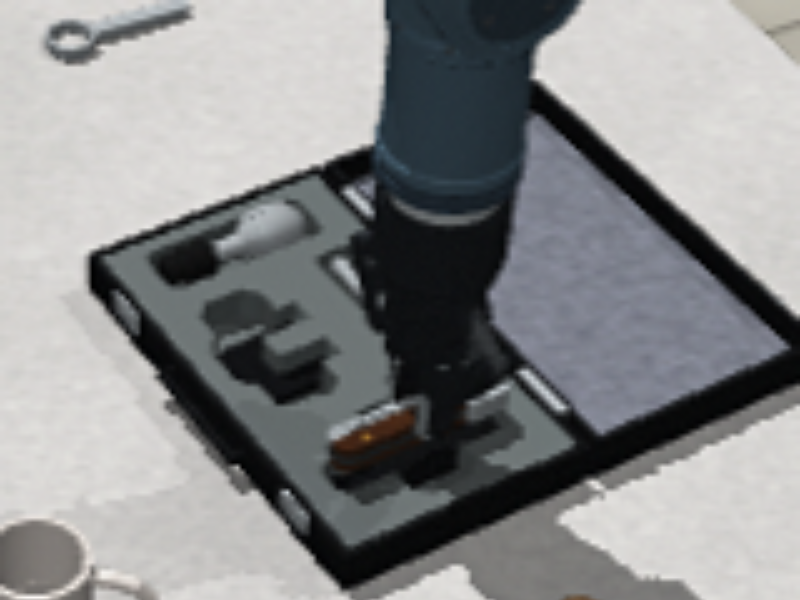

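The corkscrew is aligned. The recess edges at 298 and 505 are centred on the tool at 401, and its tail is over the cutout end. Now a slow, force-limited descent to the ribs.

```bash
python3 - <<'E'
from rig import *
from h import *
s=observe();p=s["position"];cmd=np.load("held2.npz")["cmd"]
s=go([cmd[0]+.0001,cmd[1],.0285],vel=.03,fl=6)
dwell(.1);s=observe();print(s["position"],s["force"],s["ft_torque"],s["t"])
cv2.imwrite("pics/side4.png",cv2.resize(get_image("side")["image"][130:260,240:400],(800,650))[:600])
E
```

```text
t 14.34 pos [ 0.5753 -0.1242  0.0283] F [ 0.   2.2 -2.2] w 0.0200 False
[ 0.5753264  -0.12424613  0.02837426] [-0.32282097  2.16588876 -2.26409931] [0.54579286 0.17221963 0.05626085] 14.4417
```

View pics/side4.png

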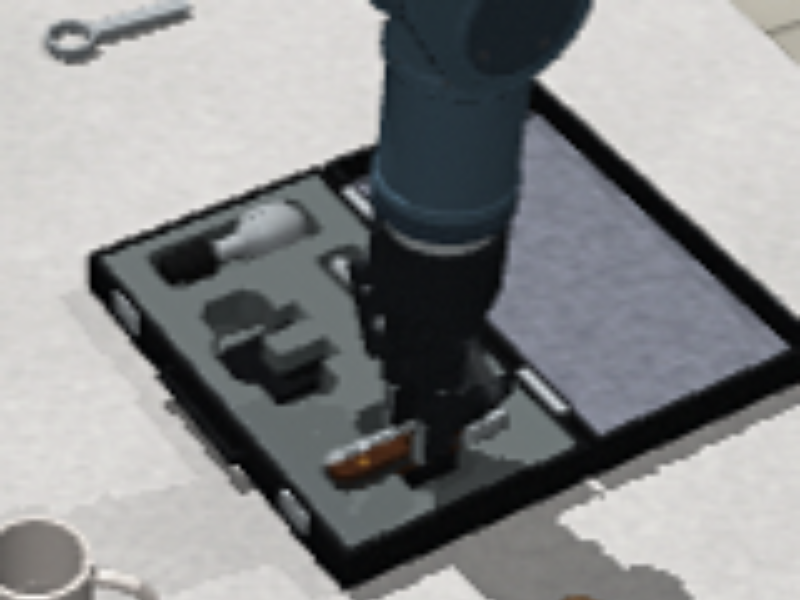

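The corkscrew is about 8 mm in and touching the ribs, with a small side force of 2 N. I'll raise 0.8 mm so the fingertips clear the insert, then open.

```bash
python3 - <<'E'
from rig import *
from h import *
s=observe();p=s["position"]
go([p[0],p[1]+.0004,.0292],vel=.02)
ungrasp(); s=observe();print(s["t"],s["gripper_width"],s["force"])
go([p[0],p[1],.085],vel=.12)
s=observe();d=get_image("wrist");np.savez("rel1.npz",img=d["image"],T=wristT(s,d),pos=s["position"],R=s["eef_rot"])
cv2.imwrite("pics/rel1.png",cv2.resize(d["image"],(800,600),interpolation=cv2.INTER_CUBIC))
cv2.imwrite("pics/side5.png",cv2.resize(get_image("side")["image"][130:260,240:400],(800,650))[:600])
E
```

```text
t 14.74 pos [ 0.5757 -0.1244  0.0295] F [-1.   2.  -0.4] w 0.0200 False
15.3917 0.08519680056804659 [ 0.7948945  -0.35100207  0.26204104]
t 16.01 pos [ 0.575  -0.1243  0.0848] F [ 0.5 -0.3 -0.2] w 0.0854 False
```

View pics/rel1.png

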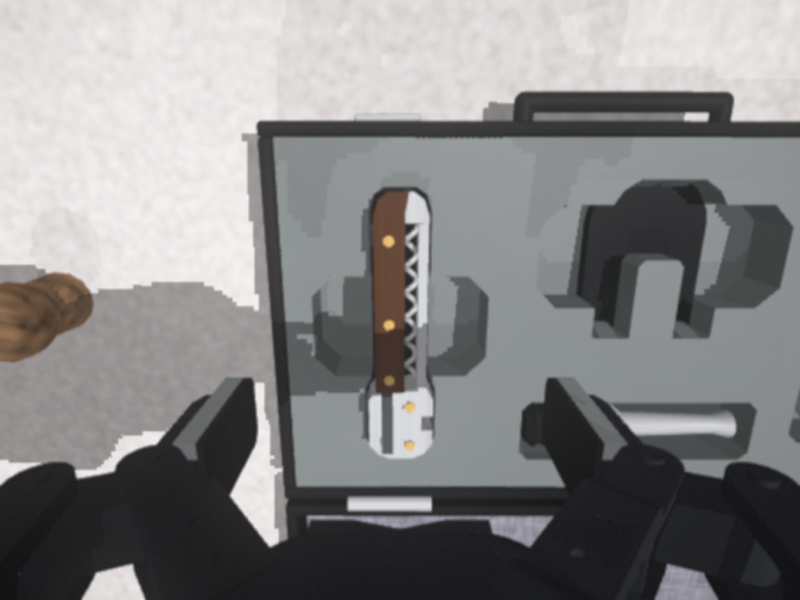

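View pics/side5.png

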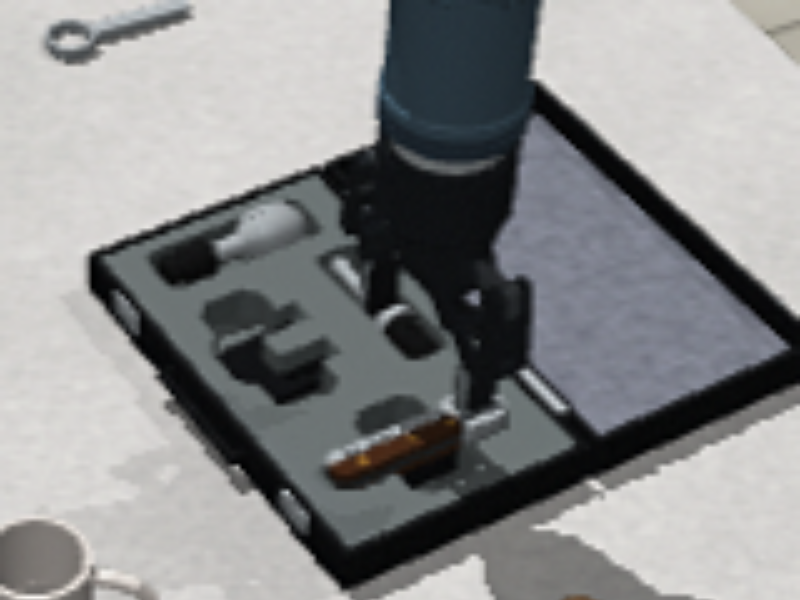

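The corkscrew sits in its cutout on the ribs. Next I close the fingers and press its middle down.

```bash
python3 - <<'E'
from rig import *
from h import *
grasp(); p=case(0,-.0902)
go([*p,.046],vel=.1)
dwell(.1);print(observe()["force"])
go([*p,.0285],vel=.012,fl=28)
s=observe();print(s["position"],s["force"])
dwell(.2);print(observe()["force"],observe()["position"])
E
```

```text
t 17.42 pos [ 0.576  -0.1246  0.0457] F [0.2 0.1 0.1] w -0.0001 False
[-0.5788333  -0.00309393 -0.19372013]
t 19.12 pos [ 0.5769 -0.1249  0.0301] F [-4.   0.2 15.3] w 0.0004 False
[ 0.57685628 -0.12491579  0.03006655] [-4.04129451  0.21235488 15.3014124 ]
[-4.15833745  1.31842947 14.58088927] [ 0.57686095 -0.12492709  0.0300842 ]
```

The tip stopped at 30.1 mm, and home is 30. I'll push harder to confirm it's on the floor.

```bash
python3 - <<'E'
from rig import *
from h import *
p=case(0,-.0902)
go([*p,.0270],vel=.012,fl=20); dwell(.1); s=observe();print(s["force"],s["position"])
go([*p,.06],vel=.1)
# head and tail end press
for x in(.038,-.036):
    q=case(x,-.0902); go([*q,.040],vel=.15); go([*q,.0278],vel=.02,fl=22); 
    go([*q,.045],vel=.15)
go([*q,.10],vel=.2); ungrasp(); movep([*case(.045,-.09),.13],down(YAW+np.pi))
s=observe();d=get_image("wrist");np.savez("rel2.npz",img=d["image"],T=wristT(s,d),pos=s["position"],R=s["eef_rot"])
cv2.imwrite("pics/rel2.png",cv2.resize(d["image"],(800,600),interpolation=cv2.INTER_CUBIC));print(s["t"])
E
```

```text
t 19.53 pos [ 0.5768 -0.1249  0.0301] F [-1.8  0.4  7. ] w -0.0003 True
[-1.68639503  0.25490392  7.35149122] [ 0.5768501  -0.12491832  0.03011911]
t 20.09 pos [ 0.5763 -0.1248  0.0603] F [-0.5 -0.6 -0.7] w -0.0003 False
t 20.52 pos [ 0.613  -0.1221  0.0391] F [-0.1  0.1 -0.1] w -0.0000 False
t 21.06 pos [ 0.6138 -0.1224  0.0302] F [-1.8  0.   7.3] w -0.0003 True
t 21.31 pos [ 0.6149 -0.1224  0.0457] F [-0.8  0.  -0.2] w 0.0006 False
t 21.95 pos [ 0.5412 -0.1269  0.04  ] F [ 1.   0.3 -0.5] w 0.0000 False
t 22.48 pos [ 0.5404 -0.1269  0.0301] F [-1.7  0.2  7.6] w 0.0003 True
t 22.73 pos [ 0.541  -0.1271  0.0454] F [ 0.1 -0.1 -0.5] w -0.0000 False
t 23.15 pos [ 0.5403 -0.1271  0.1001] F [-0.6 -0.3 -0.1] w -0.0003 False
24.375
```

View pics/rel2.png

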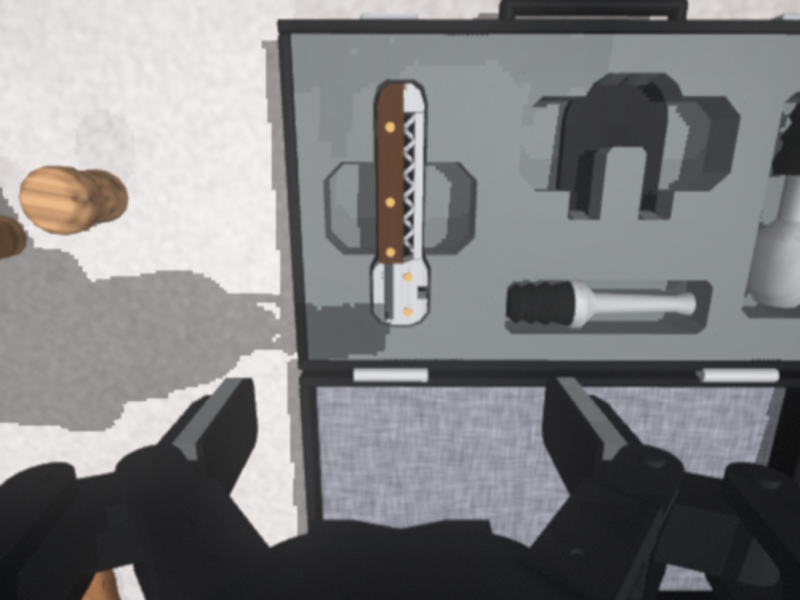

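The corkscrew is home: tip contact at 30.1 to 30.2 mm at the middle, head and tail, against 30.0 expected. Next I look over the foil cutter.

```bash
python3 - <<'E'
from rig import *
from h import *
movep([.46,.40,.16],down(np.pi/2))
s=observe();d=get_image("wrist");T=wristT(s,d)
np.savez("fc1.npz",img=d["image"],T=T); print(s["t"],s["position"])
cv2.imwrite("pics/fc1.png",cv2.resize(d["image"],(800,600),interpolation=cv2.INTER_CUBIC))
E
```

```text
26.4583 [0.46063993 0.39888176 0.15990174]
```

View pics/fc1.png

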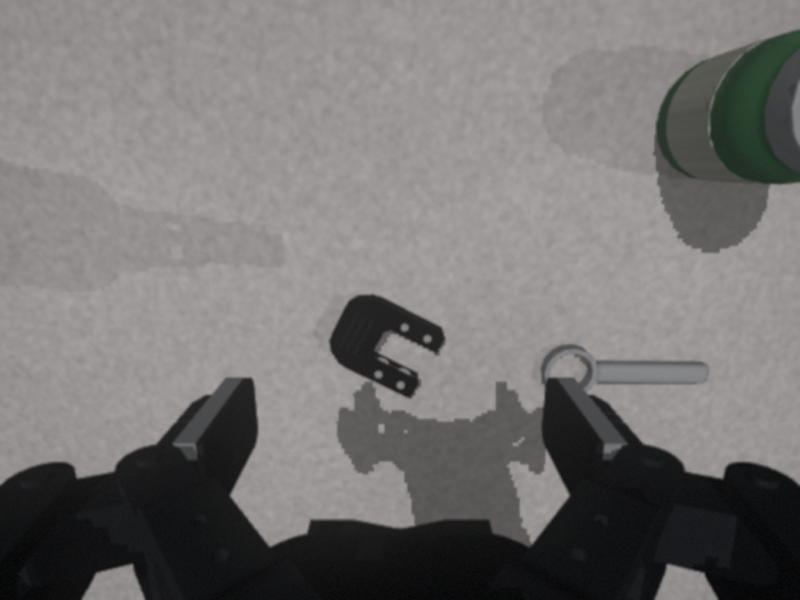

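The cutter is at (330–445, 294–398), with its arms pointing right and slightly down, and the opener is clear of it at (545–708, 370). I'll extract its outline.

```bash
python3 - <<'E'
import cv2,numpy as np
im=np.load("fc1.npz")["img"]; x0,y0=222,198
c=im[y0:y0+90,x0:x0+100]
cv2.imwrite("pics/fcz.png",cv2.convertScaleAbs(cv2.resize(c,None,fx=6.5,fy=6.5,interpolation=cv2.INTER_CUBIC),alpha=1.6))
E
```

```text
(no output)
```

View pics/fcz.png

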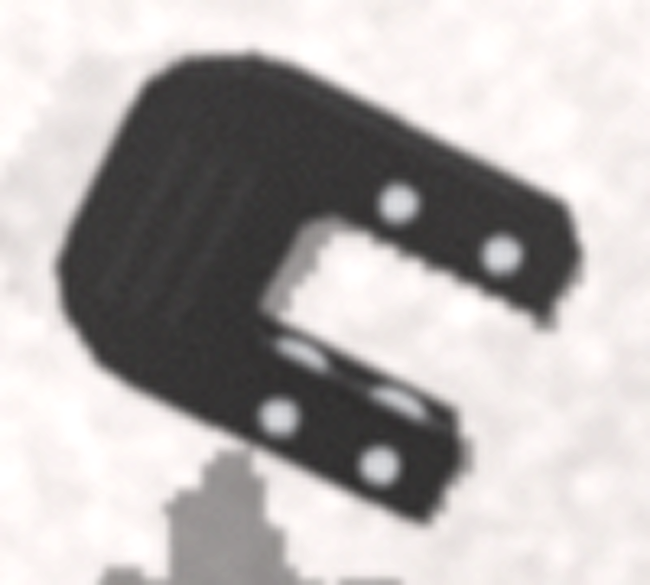

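```bash
python3 - <<'E'
from rig import *
from h import *
d=get_image("wrist");T=np.load("fc1.npz")["T"]
f=lambda p,h=.018:cast(d,np.atleast_2d(p)/6.5+[222,198]-.42,h,T)[:,:2]
D=f([(398,204),(501,256),(279,417),(380,466)])
ax=np.array([(D[0]+D[2])/2,(D[1]+D[3])/2]); 
a=[np.arctan2(*(v[::-1])) for v in (D[1]-D[0],D[3]-D[2])]
n=D[0]-D[2]+D[1]-D[3]; a.append(np.arctan2(n[1],n[0])-np.pi/2)
L=f([(100,365),(425,520)]);I=f([(345,222),(545,325)])
for X in(L,I):v=X[1]-X[0];a.append(np.arctan2(v[1],v[0]))
print(np.degrees(a)); A=np.mean(a); u=np.array([np.cos(A),np.sin(A)]);n=np.array([-u[1],u[0]])
B=f([(97,190),(276,279)]);E=f([(577,255),(447,485)])
O=f([(300,70),(560,200)])
y0=(ax@n).mean()
print("dots y",(D@n-y0)*1e3,"L",(L@n-y0)*1e3,"I",(I@n-y0)*1e3,"O",(O@n-y0)*1e3)
xb,xu=B@u; print("back->U mm",(xu-xb)*1e3,"dots from back",(D@u-xb)*1e3,"ends",(E@u-xb)*1e3)
x0=np.mean([xb+.032,xu+.002]);print(xb+.032-x0, "origin",u*x0+n*y0,np.degrees(A))
for b in(A,A+np.pi):
  print(inverse_kinematics([*(u*x0+n*y0),.01],down(b)))
for b in(YAW,YAW+np.pi): print(inverse_kinematics([*case(-.03,.02),.05],down(b)))
np.savez("fcpose.npz",o=u*x0+n*y0,a=A)
E
```

```text
[-28.08073397 -27.99584199 -27.76720106 -27.69642426 -28.69950436]
dots y [ 17.99429482  17.9850347  -17.99702152 -17.98230799] L [-22.75342686 -22.4361519 ] I [12.2506974  11.88932359] O [28.6447054  28.96501509]
back->U mm 27.668472083012567 dots from back [37.42700878 53.60631856 37.60239071 53.78352526] ends [62.82089346 63.62455843]
0.0011657639584937152 origin [0.44959192 0.35608542] -28.047941126371608
[-1.0817271   0.78695234  0.454591    1.87622166 -0.57296475  0.61090718
 -2.32363519]
[-0.63840728  0.73472545 -0.14681956  1.8487543   0.18244527  0.57107494
  0.17957341]
[-0.32380598  0.65060628  0.35534375  1.9581908  -0.38351498  0.59818979
 -1.22140889]
[ 0.1451963   0.6354368  -0.25602357  1.9297127   0.26591591  0.60887311
  1.35277267]
```

Dot spacing is 36.0 mm and the length is about 64 mm; the small edge insets on both sides are the chamfer. So the cutter is at (0.4496, 0.3561) with yaw -28.0°. Grasping.

```bash
python3 - <<'E'
from rig import *
from h import *
z=np.load("fcpose.npz");o=z["o"];a=float(z["a"])+np.pi;R=down(a)
movep([*o,.09],R)
go([*o,.06],vel=.1); s=observe(); e=np.r_[o,.06]-s["position"]; print(e)
go([o[0]+e[0],o[1]+e[1],.0055+e[2]],vel=.08)
print(observe()["position"]-np.r_[o,.0055])
grasp(); s=observe();print(s["t"],s["gripper_width"],s["position"],s["force"])
tz=s["position"][2]
go([s["position"][0],s["position"][1],.10],vel=.15)
s=observe();d=get_image("wrist");np.savez("held3.npz",img=d["image"],T=wristT(s,d),pos=s["position"],R=s["eef_rot"],tz=tz)
cv2.imwrite("pics/held3.png",cv2.resize(d["image"],(800,600),interpolation=cv2.INTER_CUBIC))
cv2.imwrite("pics/side6.png",cv2.resize(get_image("side")["image"][60:190,150:310],(800,650))[:600])
E
```

```text
t 27.92 pos [0.4494 0.3562 0.0598] F [0.3 0.5 0.3] w 0.0853 False
[ 1.66895330e-04 -6.62842206e-05  1.93881929e-04]
t 28.74 pos [0.45   0.3562 0.0059] F [-0.1  0.4  0.9] w 0.0856 False
[0.00037549 0.00015881 0.00035208]
29.1917 0.046399392806118295 [0.45016741 0.3563408  0.00654956] [-0.87917534 -1.06035237  5.87139105]
t 29.97 pos [0.4496 0.3558 0.0992] F [-0.3  0.1 -0.7] w 0.0462 False
```

View pics/held3.png

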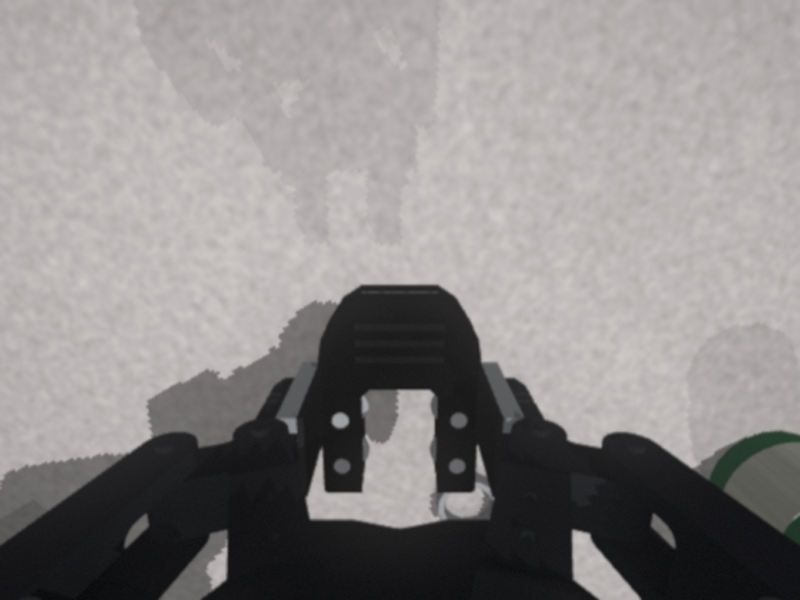

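View pics/side6.png

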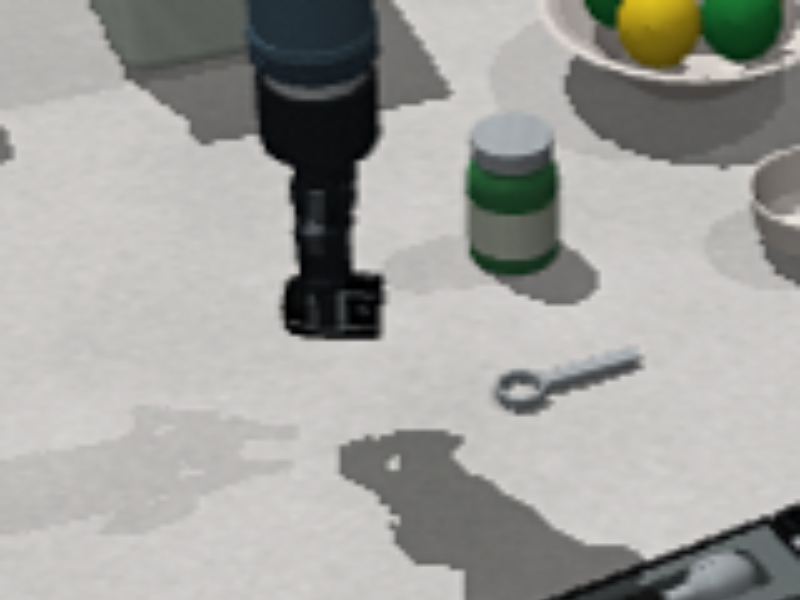

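```bash
python3 - <<'E'
from rig import *
from h import *
d=get_image("wrist");z=np.load("held3.npz");T=z["T"];p=z["pos"];R=z["R"]
zt=p[2]-.0062+.018
for uv in[(341,421),(459,420),(342,466),(457,466),(400,291),(400,389)]:
    w=cast(d,np.array(uv)*.7-.15,zt,T)[0]; print(uv,((w-p)@R*1e3).round(1))
w=cast(d,np.array((400,286))*.7-.15,zt-.018,T)[0]; print(((w-p)@R*1e3).round(1))
E
```

```text
(341, 421) [ -7.  -17.8 -11.8]
(459, 420) [ -6.6  18.3 -11.8]
(342, 466) [-22.9 -18.  -11.8]
(457, 466) [-22.8  18.2 -11.8]
(400, 291) [ 34.1   0.2 -11.8]
(400, 389) [  3.7   0.2 -11.8]
[31.   0.2  6.2]
```

The cutter is held square, with its dots symmetric at ±18 mm and its offset along the tool about -0.5 mm. I'll carry it over its cutout.

```bash
python3 - <<'E'
from rig import *
from h import *
p=case(-.0305,.0200);R=down(YAW+np.pi)
s=observe(); go([s["position"][0],s["position"][1],.14],vel=.2)
movep([p[0],p[1],.12],R)
cmd=settle([p[0],p[1],.06],1,R); go([cmd[0],cmd[1],.048],vel=.05)
dwell(.1);s=observe();print(s["t"],s["position"]-[*p,.048],s["force"])
d=get_image("wrist");np.savez("held4.npz",img=d["image"],T=wristT(s,d),pos=s["position"],R=s["eef_rot"],cmd=cmd)
cv2.imwrite("pics/held4.png",cv2.resize(d["image"],(800,600),interpolation=cv2.INTER_CUBIC))
cv2.imwrite("pics/side7.png",cv2.resize(get_image("side")["image"][120:250,230:390],(800,650))[:600])
E
```

```text
t 30.47 pos [0.4499 0.3561 0.1404] F [-0.3 -0.1 -2.2] w 0.0460 False
settled [ 0.00024 -0.       0.00032]
t 33.73 pos [ 0.5379 -0.0166  0.0475] F [-0.3 -0.1 -1.4] w 0.0462 False
33.8333 [-2.73585840e-04  3.28586153e-05 -8.74125671e-05] [ 0.36121122 -0.32916902 -1.10128589]
```

View pics/held4.png

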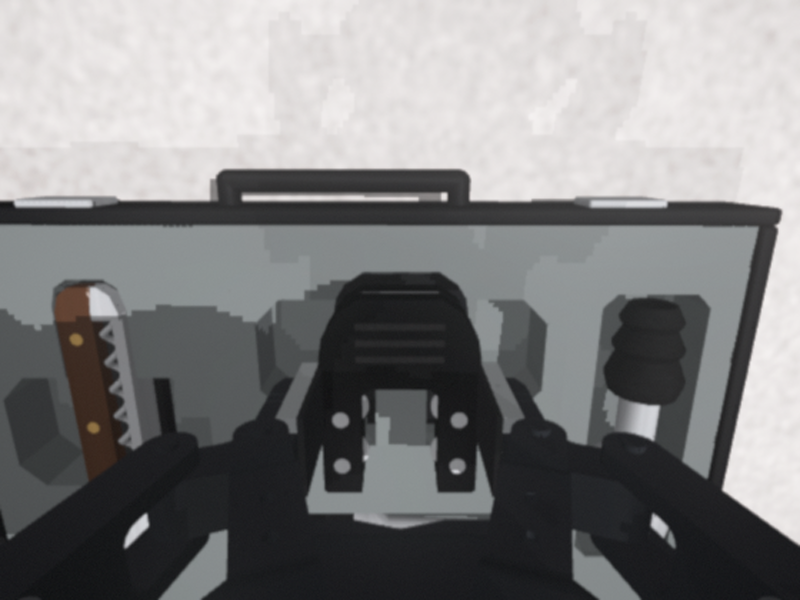

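View pics/side7.png

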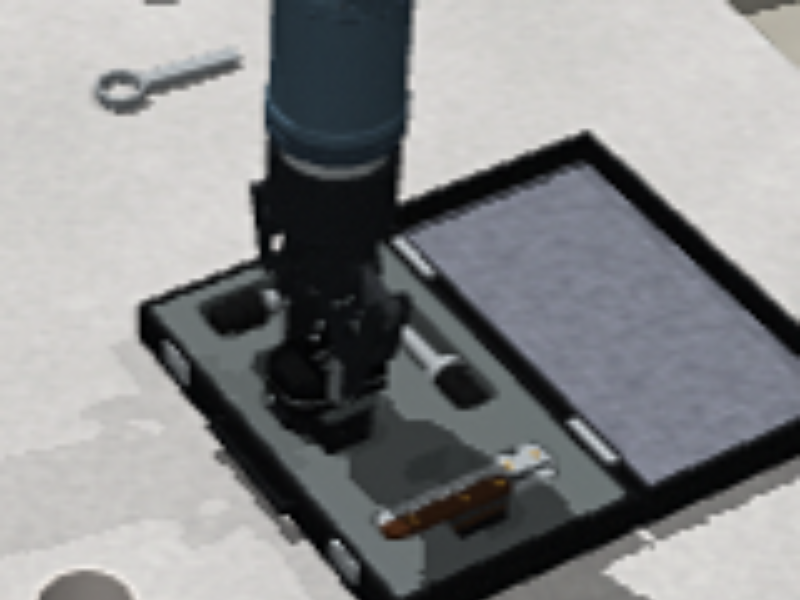

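The cutter is centred: recess edges at 258 and 546 against the tool's midpoint at 400, and its back is over the cutout's rounded end. Descending with a force limit.

```bash
python3 - <<'E'
from rig import *
from h import *
cmd=np.load("held4.npz")["cmd"]
s=go([cmd[0]+.0002,cmd[1],.0262],vel=.03,fl=6)
dwell(.1);s=observe();print(s["position"],s["force"],s["ft_torque"],s["t"])
d=get_image("wrist");cv2.imwrite("pics/held5.png",cv2.resize(d["image"],(800,600),interpolation=cv2.INTER_CUBIC))
cv2.imwrite("pics/side8.png",cv2.resize(get_image("side")["image"][120:250,230:390],(800,650))[:600])
E
```

```text
t 34.81 pos [ 0.5392 -0.0166  0.0264] F [ 3.   0.4 -0.7] w 0.0463 False
[ 0.53913998 -0.01657236  0.02638708] [ 3.6004567   0.19262668 -0.73965462] [ 0.15608835 -0.69503971 -0.04221331] 34.9083
```

View pics/held5.png

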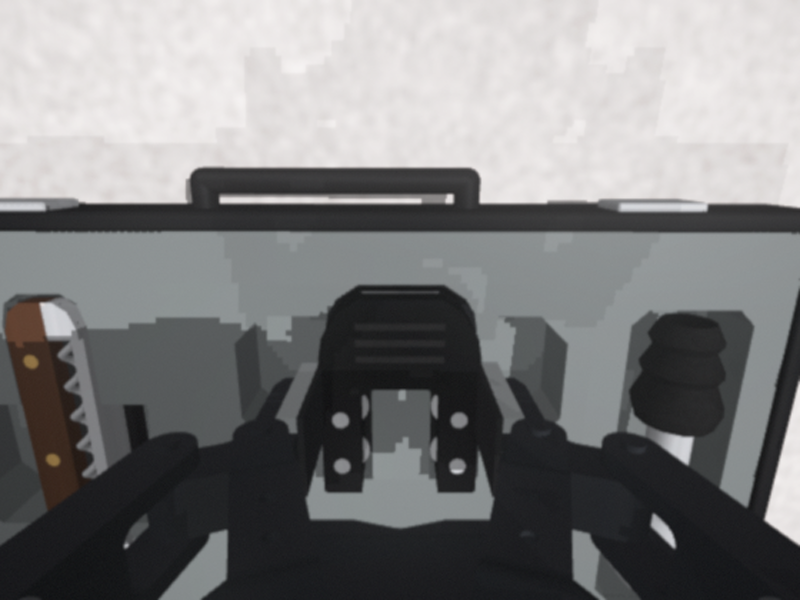

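It's in by about 8 mm. The 3.6 N in +x says it touches the back rib slightly, so I'll ease 0.6 mm to +x, then release.

```bash
python3 - <<'E'
from rig import *
from h import *
s=observe();p=s["position"]
s=go([p[0]+.0007,p[1],.0268],vel=.02)
ungrasp(); s=observe();print(s["t"],s["gripper_width"],s["force"])
go([p[0],p[1],.085],vel=.12)
s=observe();d=get_image("wrist");np.savez("rel3.npz",img=d["image"],T=wristT(s,d),pos=s["position"],R=s["eef_rot"])
cv2.imwrite("pics/rel3.png",cv2.resize(d["image"],(800,600),interpolation=cv2.INTER_CUBIC))
E
```

```text
t 35.26 pos [ 0.5392 -0.0166  0.0267] F [0.2 0.4 0.1] w 0.0466 False
35.7333 0.08550962513564765 [-0.49414935  0.40465714 -0.32840396]
t 36.37 pos [ 0.5388 -0.0167  0.0847] F [-0.3 -0.3 -0.4] w 0.0854 False
```

View pics/rel3.png

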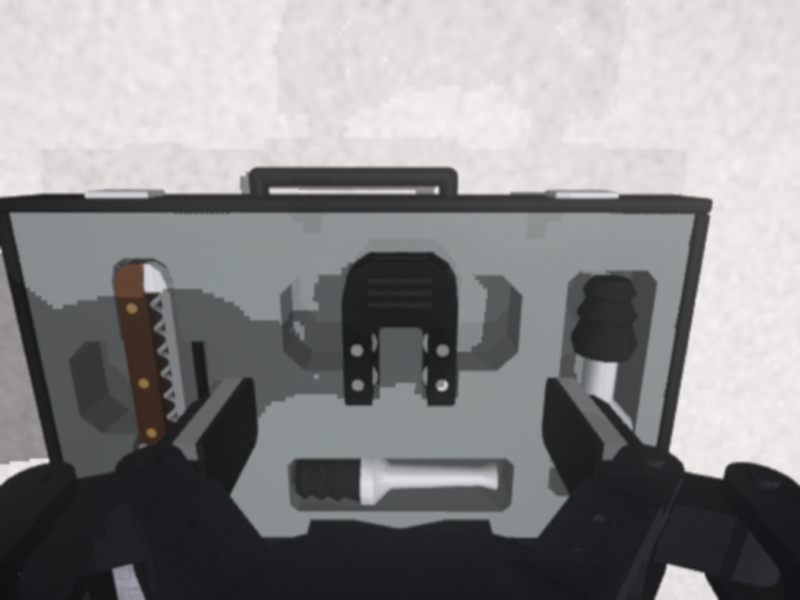

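The cutter sits squarely in its cutout on the ribs. Pressing it home: middle first, then a check at the back and on each arm.

```bash
python3 - <<'E'
from rig import *
from h import *
grasp()
q=case(-.03-.001,.02); go([*q,.046],vel=.12); dwell(.1); print(observe()["force"])
go([*q,.0275],vel=.012,fl=28); dwell(.15); s=observe();print(s["position"],s["force"])
go([*q,.045],vel=.12)
for x,y in((-.03+.018,.02+.018),(-.03+.018,.02-.018),(-.03-.018,.02)):
    q=case(x,y); go([*q,.042],vel=.12); go([*q,.0278],vel=.02,fl=20); go([*q,.045],vel=.15)
E
```

```text
t 37.66 pos [ 0.538  -0.0167  0.0459] F [ 0.1 -0.2  0.1] w -0.0001 False
[-0.64390191 -0.59573537  0.48389126]
t 39.13 pos [ 0.5388 -0.0167  0.0301] F [-1.1 -0.3  7.4] w -0.0001 True
[ 0.53887615 -0.01666244  0.03006814] [-1.69566689  0.22927421  8.46395627]
t 39.56 pos [ 0.5388 -0.0167  0.0453] F [ 0.3 -0.2  0.6] w 0.0003 False
t 39.92 pos [0.5556 0.003  0.0414] F [-0.4  0.  -0.3] w -0.0001 False
t 40.53 pos [0.5557 0.0022 0.0301] F [-1.7 -0.8  7.9] w -0.0005 True
t 40.78 pos [0.5567 0.0025 0.0455] F [-0.3  0.3  0.6] w 0.0004 False
t 41.23 pos [ 0.5578 -0.0335  0.0416] F [-0.1  0.1 -0. ] w -0.0001 False
t 41.84 pos [ 0.5581 -0.0332  0.0301] F [-2.7  0.6  7.3] w 0.0002 True
t 42.09 pos [ 0.559  -0.0335  0.0455] F [ 0.5  0.3 -0.3] w 0.0002 False
t 42.58 pos [ 0.5215 -0.0179  0.0418] F [0.1 0.7 0.9] w -0.0002 False
t 43.17 pos [ 0.5211 -0.018   0.0301] F [-1.5 -0.2  8.2] w -0.0001 True
t 43.42 pos [ 0.5219 -0.0178  0.0454] F [ 0.8  0.8 -0.5] w 0.0000 False
```

All presses stopped at 30.1 mm: middle, both arms and back. I'll retreat and do a final check from above and in the scene and side views.

```bash
python3 - <<'E'
from rig import *
from h import *
s=observe();p=s["position"];go([p[0],p[1],.14],vel=.2)
movep([.59,.057,.25],down(np.pi/2)); ungrasp()
s=observe();d=get_image("wrist");print(s["t"])
cv2.imwrite("pics/f_w.png",cv2.resize(d["image"],(800,600),interpolation=cv2.INTER_CUBIC))
S=get_image("scene")["image"];D=get_image("side")["image"]
cv2.imwrite("pics/f_sd.png",np.hstack([cv2.resize(S,(400,300)),cv2.resize(D,(400,300))]))
E
```

```text
t 44.05 pos [ 0.5211 -0.018   0.139 ] F [-0.3 -0.5 -0.9] w 0.0001 False
46.225
```

View pics/f_w.png

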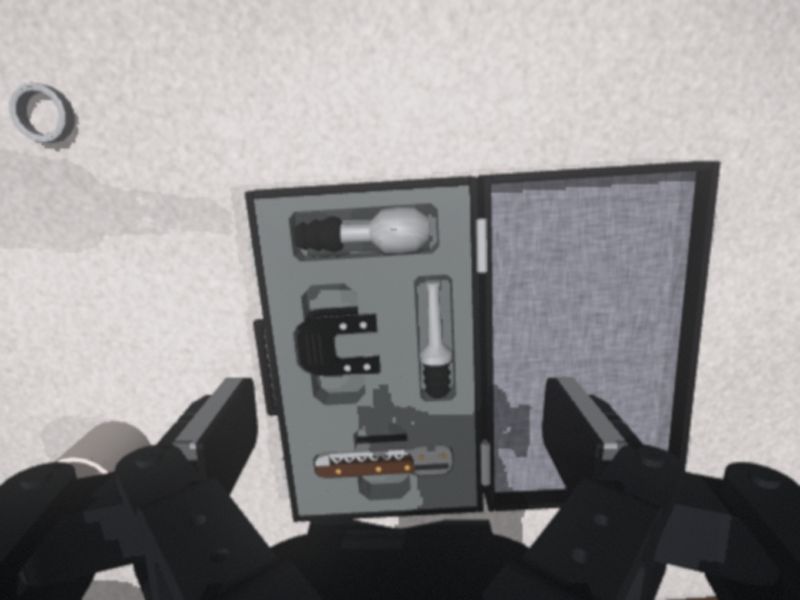

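View pics/f_sd.png

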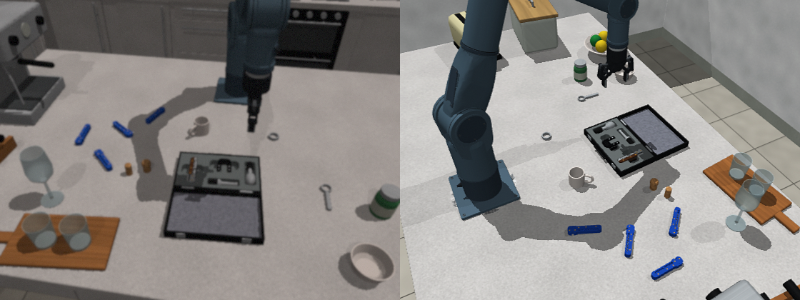

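Both tools lie flat in their cutouts: the cutter at (340,345) and the corkscrew at (385,463). The corks, opener and blue look-alikes are unmoved, and the gripper is clear. Handing in.

```bash
python3 -c "
from rig import *
print(sign_off(), observe()['t'])"
```

```text
the job is handed in; nothing more can be done
the job is handed in; nothing more can be done
```

Both tools are back in the case, and I handed the job in at about 46 s of the 72 s allowed. The system reports no verdict.

**What I did:** I lowered the wood-and-steel corkscrew and then the horseshoe foil cutter into their own cutouts until they rested on the ribs. I released each one there and pressed it home with closed fingertips.

**Last checks:**
- **Seating:** the fingertips stopped at 30.1–30.2 mm at the corkscrew's middle, head and tail. On the cutter they stopped at 30.1 mm at the middle, both arms and the back. A fully seated tool should be at 30.0 mm.
- **Forces:** the largest force I read was about 15 N, and all presses were force-limited to 28 N or less.
- **Surroundings:** in the final pictures the corks, bottle opener and blue look-alikes lie where they were. I judged this by eye and did not measure it. The gripper is open and clear of everything.

**Small disagreements:**
- The corkscrew's top edge first measured 23.7–24.7 mm wide instead of 22 mm, because one outline edge was hard to read.
- The cutter's chamfered edges left about 1 mm of doubt along its length. While lowering, both tools showed a side force of 2–4 N against the ribs, so I shifted each by 0.4–0.7 mm before release.

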